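# Pack the club's slot cars away by lane colour

### The arm

A 6-joint arm with a two-finger parallel gripper is mounted at the origin on the work surface. World frame = base frame: x ahead of the robot, y to its left, z up, the work surface at z = 0. Lengths are in m, angles in degrees, forces in N, time in s.
With the tool pointing down it reaches from about 0.35 to 0.875 m from the base axis. Payload 4.2 kg.
Tool frame: the origin (TCP) lies between the finger pads; the fingertips stand 14 mm ahead of it and the grasp point (between the pads) lies 5 mm behind it; z points along the fingers, y is the line along which they close (so a half turn about z gives the same grasp; the last joint's range is limited). The gripper opens to 87 mm and grips with 3 to 60 N. Pads are 19 mm wide; open, the fingers measure 117 mm over their backs; the gripper's body (75 mm by 190 mm) begins 51 mm behind the grasp point.
Start: joints at [-49.125, 22.042, 0.453, 0, -68.411, -14.817], TCP at [0.275, -0.561, 0.237] pointing down, gripper open.
Joint ranges: [-179.83, 179.83], [-69.29, 118.12], [-61.27, 80.66], [-181.25, 117.63], [-171.15, -9.14], [-177.46, 177.46]. Speed limits (degrees/s): [159.86, 159.86, 180, 180, 180, 180].

### API

Orientations are given as a 3x3 rotation matrix whose columns are the frame's x, y, z axes.
In Python, from station import * gives the robot as it stands. The module is installed in compiled form; this text tells all that it offers.
- The arm moves only by the tool play_rows, never from a script. Its argument "steps" is a list of rows, each an object of numbers: "ax", "ay", "az": the turn, a rotation vector about the tool's x, y, z in degrees; "dx", "dy", "dz": the shift along the tool's x, y, z in mm; "claw": the finger opening in mm, from 0 to 87. A call has 1 to 20 rows; each row shifts and turns the commanded pose from where the row before left it, along the tool's axes as they then stand; what a row does not reach is not made up. A row lasts 1/10 s, in which the tool goes at most 50 mm and 8.59 degrees, less where a joint would pass 70% of its speed; a pose out of reach is approached as far as the arm can. A call with a gripper value outside its range is refused whole. The fingers move at their own pace and stop on an object; the grip force is fixed at half the most. Time passes only in rows, so rows that do not move let the fingers close. It gives the time, the measured TCP pose, the force, the opening and the grip force at its end, in the units of the state.
- sense(): the state, without advancing time (a new reading comes with each control period).
- capture(name): name is "scene" or "top" or "wrist"; returns a dict with "frame" (400x640x3 uint8, blue, green, red), "range_z" (400x640 float32, m along the optical axis (not along the pixel's ray), 0 where there is no reading), "fx", "fy", "cx", "cy" (pixels), "xyz" and "rotation" of the camera in the world. Camera axes: x right, y down, z forward; pixel columns grow to the right and rows downward; lengths in m; the calibration is good to about 2 mm. The wrist camera is an equidistant fisheye: a pixel r from the principal point sees the ray r / f radians off the axis. A picture is of the moment at which its call begins.
- finish_job(): hands the job in; it is judged then, once.
The state is a dict: "time_s": time; "joints": joint angles; "joint_velocities": joint speeds; "effort": joint torques, N m; "tcp_pos": TCP position; "ee_rot": TCP orientation; "wrist_force": force on the tool from outside, world axes, zero at the start; "moment": the same for the moment, N m; "gripper_width": opening from 0.0 (shut) to 1.0 (fully open); "gripper_force": force on a finger pad.
Only numpy, scipy, OpenCV 4.12 (cv2) and the standard library are available. Lean on these libraries where they do the work, as an engineer would, in place of code of your own. Each camera call takes 0.05 s, during which the arm holds its last target. There are 200 camera calls.

### The job

Race night is over: pack the club's three winged coupes, the red, the yellow and the blue one, into the open carry case, each set down gently, wheels down and flat, lengthwise inside the tray of its own lane colour (nose either way). The visitors' cars standing among them, the red single-seater, the yellow pickup and the blue roadster, do not belong in the case: leave them where they stand.

Things in the scene. Friction and masses are not known exactly. Their poses are not given: they have to be found in the camera images.
- coupe_red: club slot car: closed red coupe, white disc on the red roof, black rear wing; 104 long, 44 wide, 35 high over the wing (roof 29), about 70 g. Origin mid-car at ground level; x to the nose, z up. Flat upright sides 44 apart, from 6 to 16 above the ground and clear of the wheels for 20 either side of the middle: grip there across the width. The wheels do not roll
- coupe_yellow: club slot car: closed yellow coupe, white disc on the yellow roof, black rear wing; 104 long, 44 wide, 35 high over the wing (roof 29), about 70 g. Origin mid-car at ground level; x to the nose, z up. Flat upright sides 44 apart, from 6 to 16 above the ground and clear of the wheels for 20 either side of the middle: grip there across the width. The wheels do not roll
- coupe_blue: club slot car: closed blue coupe, white disc on the blue roof, black rear wing; 104 long, 44 wide, 35 high over the wing (roof 29), about 70 g. Origin mid-car at ground level; x to the nose, z up. Flat upright sides 44 apart, from 6 to 16 above the ground and clear of the wheels for 20 either side of the middle: grip there across the width. The wheels do not roll
- tray_red: red tray for one car, fixed in the case: outside 66 (its x) by 128 (its y), inside 62 by 124, floor 3 thick, rim top 11 above its underside; the long sides have no rim over their middle 64, to let fingers past. Origin at the middle of its underside; y lengthwise, z up. A car lies along y, its origin 3 above this one
- tray_yellow: yellow tray for one car, fixed in the case: outside 66 (its x) by 128 (its y), inside 62 by 124, floor 3 thick, rim top 11 above its underside; the long sides have no rim over their middle 64, to let fingers past. Origin at the middle of its underside; y lengthwise, z up. A car lies along y, its origin 3 above this one
- tray_blue: blue tray for one car, fixed in the case: outside 66 (its x) by 128 (its y), inside 62 by 124, floor 3 thick, rim top 11 above its underside; the long sides have no rim over their middle 64, to let fingers past. Origin at the middle of its underside; y lengthwise, z up. A car lies along y, its origin 3 above this one
- case: black carry case, aluminium edges, open, fixed: base 310 (its x) by 146 (y), walls 40 high, 5 thick. Origin under the base's centre, on the table. On its foam floor, 10 above the table, the trays lie side by side along x, 86 apart, in varying order; an end tray's middle is 64 from the end wall's inside. The lid lies flat on the +y side, 24 high, out to 227 from the origin; handle on the -y side
- singleseater_red: a visitor's car, not the club's: red open-wheel single-seater: thin nose, four exposed wheels, front and rear wings; about 104 long, 44 wide, under 32 high. Origin at its middle at ground level, x to the nose. Stays where it stands
- pickup_yellow: a visitor's car, not the club's: yellow pickup truck: cab in the middle, open dark load bed at the rear, no wing; about 104 long, 44 wide, 37 high. Origin at its middle at ground level, x to the nose. Stays where it stands
- roadster_blue: a visitor's car, not the club's: blue open-top roadster: no roof, two brown seats, no wing; about 104 long, 44 wide, under 32 high. Origin at its middle at ground level, x to the nose. Stays where it stands
There are look-alikes about, which are no part of the job. Leave any green or turquoise look-alike of the coupe_blue alone. Leave any green look-alike of the coupe_red alone.

How it is judged (in metres and radians):
At the end, for the whole second after the job is handed in: Each coupe stands in the tray of its own colour: wheels on the tray's floor (not on the rim), middle within 13 mm across and 15 mm along of the tray's middle, along the tray within 0.25 rad, upright, released and at rest; each visitor's car is within 25 mm of where it stood (x of coupe_red in the frame of tray_red between -0.013 and 0.013 m and y of coupe_red in the frame of tray_red between -0.015 and 0.015 m and z of coupe_red in the frame of tray_red below 0.007 m and angle between each of coupe_red, coupe_yellow, coupe_blue's own z axis and vertical below 0.12 rad and angle between the x axis of coupe_red and the y axis of tray_red, either way round below 0.25 rad and linear speed of each of coupe_red, coupe_yellow, coupe_blue below 0.02 m/s and x of coupe_yellow in the frame of tray_yellow between -0.013 and 0.013 m and y of coupe_yellow in the frame of tray_yellow between -0.015 and 0.015 m and z of coupe_yellow in the frame of tray_yellow below 0.007 m and angle between the x axis of coupe_yellow and the y axis of tray_yellow, either way round below 0.25 rad and x of coupe_blue in the frame of tray_blue between -0.013 and 0.013 m and y of coupe_blue in the frame of tray_blue between -0.015 and 0.015 m and z of coupe_blue in the frame of tray_blue below 0.007 m and angle between the x axis of coupe_blue and the y axis of tray_blue, either way round below 0.25 rad and distance of each of singleseater_red, pickup_yellow, roadster_blue from where it was at the start of the episode below 0.025 m); the robot touches nothing.
It fails at once if a visitor's car is moved more than 25 mm (distance of any of singleseater_red, pickup_yellow, roadster_blue from where it was at the start of the episode above 0.025 m).
It fails at once if a club coupe is dropped or flung: it moves faster than 0.6 m/s while less than 60 mm above the table ((height (world z) of coupe_red below 0.06 m and linear speed of coupe_red above 0.6 m/s) or (height (world z) of coupe_yellow below 0.06 m and linear speed of coupe_yellow above 0.6 m/s) or (height (world z) of coupe_blue below 0.06 m and linear speed of coupe_blue above 0.6 m/s)).
It also fails if it takes over 80 s, if anything falls off the work surface, if the arm or the gripper's body presses on something with over 40 N, if the wrist force passes 120 N, or if a joint passes its speed limit or range.

## Working session

There is one attempt and no reset: what is moved stays moved. The work goes in short steps, Python scripts to look and compute and a tool call to move; the robot and the scene stay as the last step left them, time stands still between calls to the robot, and variables do not carry over. Pictures are saved under pics/ and viewed, at most 14 in all, crops included, and the job is handed in when it is done.

Besides the shell and the picture viewer there is one more tool, called after "Emit:" as name(argument=value, ...), one argument or row to a line, values as JSON. play_rows: Moves the arm, as the interface text tells. Its arguments: {"type":"object","properties":{"steps":{"type":"array"}},"required":["steps"]}

```bash
mkdir -p pics; python3 - <<'E'
from station import *
import cv2,numpy as np,pickle
for n in("scene","top"):
    c=capture(n); cv2.imwrite(f"pics/{n}0.png",c["frame"]); pickle.dump(c,open(f"{n}0.pkl","wb"))
    print(n,c["xyz"],np.round(c["rotation"],3).tolist(),c["fx"],c["cx"],c["cy"])
s=sense();print(s["tcp_pos"],np.round(s["ee_rot"],3).tolist(),s["time_s"])
E
```

```text
scene [1.23971584 0.17537817 0.88873613] [[-0.289, 0.679, -0.675], [0.957, 0.214, -0.195], [0.012, -0.702, -0.712]] 443.0423543711864 318.9180529157198 196.70914738688776
top [ 0.38354355 -0.04448432  1.04237735] [[0.027, -0.996, 0.087], [-1.0, -0.028, -0.008], [0.011, -0.087, -0.996]] 493.6515228166242 321.59270515188433 202.36485465514457
[ 0.27435307 -0.56100438  0.2355838 ] [[-0.898, -0.439, -0.001], [-0.439, 0.898, 0.002], [0.0, 0.002, -1.0]] 0.1
```

View pics/top0.png

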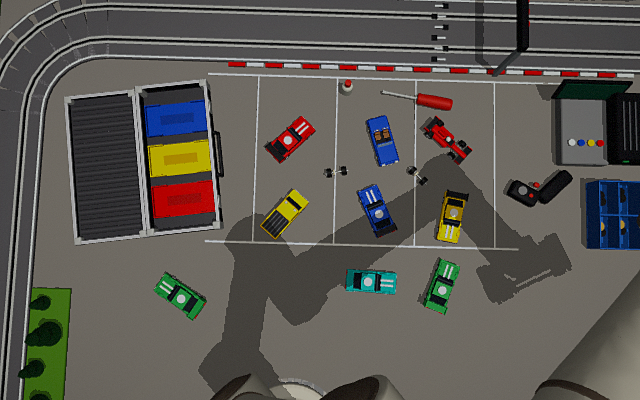

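View pics/scene0.png

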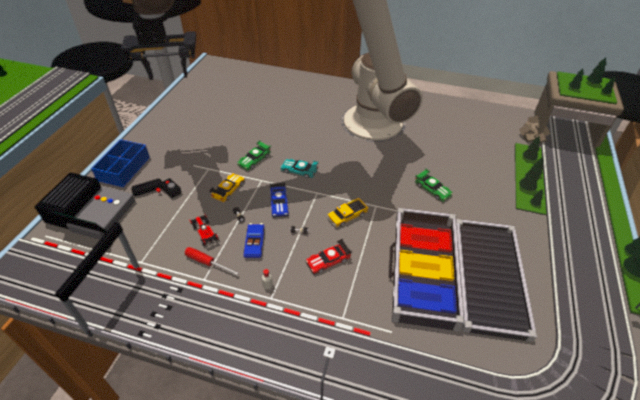

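Candidates in the top view:
- **Red:** coupe (290,138) with disc and wing, single-seater (446,138).
- **Yellow:** coupe (452,216), pickup (285,213) with load bed.
- **Blue:** coupe (377,209), roadster (382,140) with brown seats.
- **Look-alikes to leave:** green (180,295) and (441,285), turquoise (372,280).

Next I check the choice in a crop and measure.

```bash
cat >h.py <<'E'
import numpy as np,cv2
def cloud(c):
    v,u=np.mgrid[:400,:640]; z=c["range_z"]
    P=np.stack([(u-c["cx"])/c["fx"]*z,(v-c["cy"])/c["fy"]*z,z],-1)
    return P@np.array(c["rotation"]).T+np.array(c["xyz"])
def rect(P,m,zoff=0):
    q=(P[m][:,:2]*1000).astype(np.float32)
    (x,y),(w,h),a=cv2.minAreaRect(q)
    if w<h: w,h,a=h,w,a+90
    return round(x,1),round(y,1),round(w,1),round(h,1),round((a+90)%180-90,1),len(q)
E
python3 - <<'E'
from h import *
import pickle
for n in("top",):
    c=pickle.load(open(n+"0.pkl","rb")); P=cloud(c); I=c["frame"]; hsv=cv2.cvtColor(I,cv2.COLOR_BGR2HSV)
    v,u=np.mgrid[:400,:640]
    print("table z",np.median(P[...,2][255:262,380:420]))
    for k,(a,b) in dict(red=(290,138),yel=(452,216),blu=(377,209),ss=(446,138),pick=(285,213),road=(382,140),teal=(372,280)).items():
        w=np.hypot(u-a,v-b)<32
        m=w&(P[...,2]>.008)&(P[...,2]<.05)
        nl,l=cv2.connectedComponents(m.astype(np.uint8)); m=l==l[b-2:b+3,a-2:a+3].max()
        d=(hsv[...,1]<70)&(hsv[...,2]>140)&m&(np.hypot(u-a,v-b)<9)
        print(k,rect(P,m),"disc",(P[d].mean(0)*1000).round(1),d.sum(),"zmax",P[m][:,2].max())
    Hh=hsv[...,0]
    box=(u>140)&(u<218)&(v>85)&(v<235)&(hsv[...,1]>120)&(hsv[...,2]>60)
    for k,m in dict(red=(Hh<8)|(Hh>172),yel=(Hh>18)&(Hh<35),blu=(Hh>100)&(Hh<130)).items():
        m=cv2.morphologyEx((m&box).astype(np.uint8),cv2.MORPH_OPEN,np.ones((3,3)))>0
        print("tray",k,rect(P,m),np.percentile(P[m][:,2],[5,50,95]).round(4))
    m=(u>50)&(u<230)&(v>75)&(v<250)&(P[...,2]>.034)&(P[...,2]<.06);print("walls",rect(P,m))
    for (a,b) in((335,172),(417,175),(346,88)): print(P[b-6:b+7,a-8:a+9,2].max(),P[b,a])
o=np.hstack([cv2.resize(I[b-32:b+32,a-32:a+32],(260,260),interpolation=2) for a,b in((290,138),(452,216),(377,209))])
cv2.imwrite("pics/crop.png",o)
E
```

```text
table z 0.0014730762058409175
red (604.4, 15.9, 105.6, 46.5, -44.4, 1073) disc [600.3  21.5  31.2] 53 zmax 0.038833175412665843
yel (450.7, -322.5, 105.0, 45.8, -10.3, 1132) disc [ 457.  -325.1   31.2] 19 zmax 0.039676266598985155
blu (458.4, -167.0, 104.8, 46.1, 23.9, 1091) disc [ 452.5 -170.3   30.5] 50 zmax 0.03954981870751628
ss (612.7, -314.6, 106.6, 44.9, 48.3, 804) disc [ 613.4 -314.6   26.6] 15 zmax 0.03238637813220646
pick (446.7, 23.5, 106.2, 45.2, -40.0, 1101) disc [nan nan nan] 0 zmax 0.04339723594344691
road (607.7, -178.1, 105.4, 45.9, 17.5, 1040) disc [nan nan nan] 0 zmax 0.03224437385963186
teal (312.6, -158.2, 104.5, 45.7, 86.8, 1107) disc [ 313.3 -150.4   31. ] 56 zmax 0.038722969507631655
tray red (457.0, 128.1, 362.7, 96.0, 81.8, 2002) [0.0115 0.0145 0.0211]
tray yel (510.8, 124.3, 405.7, 118.9, 69.3, 1970) [0.0115 0.0148 0.0216]
tray blu (559.4, 120.2, 463.8, 130.4, 58.8, 1910) [0.0116 0.0149 0.0217]
walls (558.0, 244.0, 313.4, 154.8, 8.0, 1798)
1.0423773484396262 [ 0.53825907 -0.07953495  0.01264041]
0.02476660095267169 [ 0.53669093 -0.2523852   0.01358666]
0.06560203207782478 [ 0.7109081  -0.09709425  0.0408456 ]<stdin>:12: RuntimeWarning: Mean of empty slice.
  ret = um.true_divide(
```

View pics/crop.png

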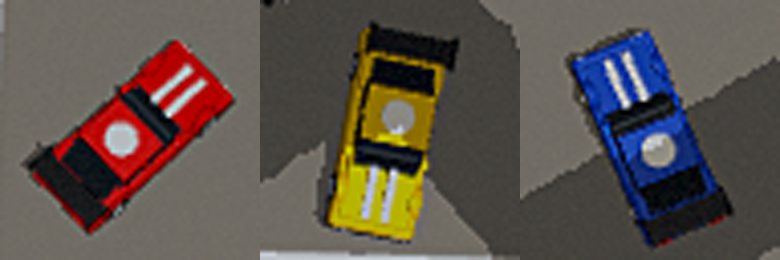

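The crop shows three winged, disc-roofed coupes (discs at about (120,138), (398,117) and (657,150)), so the choice holds. The tray fits were spoiled by invalid depth, so I refit them.

```bash
cat > trays.py <<'E'
from h import *
import pickle
def trays(c):
    P=cloud(c); hsv=cv2.cvtColor(c["frame"],cv2.COLOR_BGR2HSV);Hh=hsv[...,0];v,u=np.mgrid[:400,:640]
    ok=(c["range_z"]>.3)
    box=ok&(u>140)&(u<220)&(v>80)&(v<236)&(hsv[...,1]>120)&(hsv[...,2]>60)
    for k,m in dict(red=(Hh<8)|(Hh>172),yel=(Hh>18)&(Hh<35),blu=(Hh>100)&(Hh<130)).items():
        m=cv2.morphologyEx((m&box).astype(np.uint8),cv2.MORPH_OPEN,np.ones((3,3)))>0
        print("tray",k,rect(P,m),(P[m]*1000).mean(0).round(1))
    m=ok&(u>50)&(u<230)&(v>75)&(v<250)&(P[...,2]>.033)&(P[...,2]<.06);print("walls",rect(P,m))
    return P
if __name__=="__main__":
    P=trays(pickle.load(open("top0.pkl","rb")))
    c=pickle.load(open("scene0.pkl","rb"));Q=cloud(c)
    r=(Q[...,0]>.4)&(Q[...,0]<.75)&(Q[...,1]>.08)&(Q[...,1]<.42)&(Q[...,2]>.034)&(Q[...,2]<.055)&(c["range_z"]>.3)
    print("walls scene",rect(Q,r)); print("lane x at 146 width ok?")
E
python3 trays.py
```

```text
tray red (473.3, 235.2, 135.7, 69.2, -82.4, 2001) [472.5 236.9  15. ]
tray yel (559.0, 247.2, 135.8, 69.9, -81.9, 1962) [557.6 248.9  15.1]
tray blu (644.5, 259.7, 135.6, 71.0, -81.6, 1898) [643.  260.6  15.2]
walls (558.0, 244.0, 313.4, 154.8, 8.0, 1836)
walls scene (555.5, 243.7, 316.6, 153.2, 7.8, 1156)
lane x at 146 width ok?
```

```bash
cat > plan.py <<'E'
import sys,numpy as np
from station import *
x,y,z,psi=map(float,sys.argv[1:5])
s=sense();R=np.array(s["ee_rot"]);p=np.array(s["tcp_pos"])*1000
cur=np.degrees(np.arctan2(R[1,0],R[0,0])); az=(cur-psi+180)%360-180
t=np.radians(psi);X=np.array([np.cos(t),np.sin(t),0]);Y=np.array([np.sin(t),-np.cos(t),0])
d=np.array([x,y,z])-p
print("t",round(s["time_s"],2),"p",p.round(1),"psi",round(cur%360,1),"tilt",R[:2,2].round(4),"J6",round(s["joints"][5],1),"w",round(s["gripper_width"]*87,1),"gf",s["gripper_force"])
print("az %.1f then dx %.1f dy %.1f dz %.1f"%(az,d@X,d@Y,-d[2]))
E
python3 plan.py 450.7 -322.5 120 169.7
```

```text
t 0.1 p [ 274.4 -561.   235.6] psi 206.1 tilt [-0.001   0.0017] J6 -14.8 w 87.0 gf 0.0
az 36.4 then dx -130.9 dy 266.2 dz 115.6
```

Emit:
play_rows(
  steps=[
    {"az": 7.3},
    {"az": 7.3},
    {"az": 7.3},
    {"az": 7.3},
    {"az": 7.2},
    {"dx": -13.1, "dy": 26.6, "dz": 11.6},
    {"dx": -13.1, "dy": 26.6, "dz": 11.6},
    {"dx": -13.1, "dy": 26.6, "dz": 11.6},
    {"dx": -13.1, "dy": 26.6, "dz": 11.6},
    {"dx": -13.1, "dy": 26.6, "dz": 11.6},
    {"dx": -13.1, "dy": 26.6, "dz": 11.6},
    {"dx": -13.1, "dy": 26.6, "dz": 11.6},
    {"dx": -13.1, "dy": 26.6, "dz": 11.6},
    {"dx": -13.1, "dy": 26.6, "dz": 11.6},
    {"dx": -13.1, "dy": 26.6, "dz": 11.6},
    {"dx": 0},
    {"dx": 0},
  ],
)

```text
invalid input at $.steps[0]: expected keys ax, ay, az, dx, dy, dz, claw
```

```bash
python3 plan.py 450.7 -322.5 18 169.7; python3 - <<'E'
from station import *
import cv2
c=capture("wrist");cv2.imwrite("pics/w1.png",c["frame"])
E
```

```text
t 0.1 p [ 274.4 -561.   235.6] psi 206.1 tilt [-0.001   0.0017] J6 -14.8 w 87.0 gf 0.0
az 36.4 then dx -130.9 dy 266.2 dz 217.6
```

View pics/w1.png

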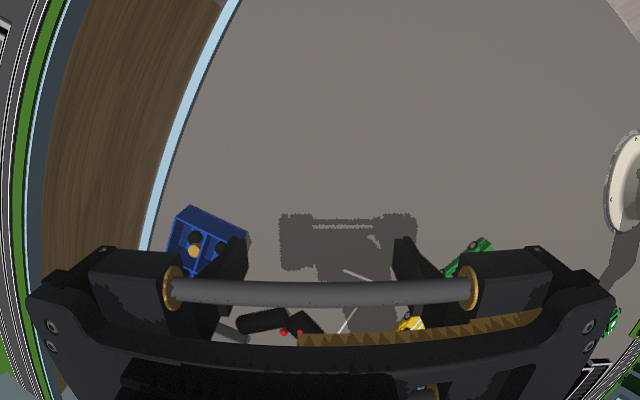

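The move was refused because every key is required. The wrist view (still at the start pose) shows open table and the blue bin at (205,240), with no coupe near the fingers. I resend with full rows.

Emit:
play_rows(
  steps=[
    {"ax": 0, "ay": 0, "az": 7.3, "dx": 0, "dy": 0, "dz": 0, "claw": 87},
    {"ax": 0, "ay": 0, "az": 7.3, "dx": 0, "dy": 0, "dz": 0, "claw": 87},
    {"ax": 0, "ay": 0, "az": 7.3, "dx": 0, "dy": 0, "dz": 0, "claw": 87},
    {"ax": 0, "ay": 0, "az": 7.3, "dx": 0, "dy": 0, "dz": 0, "claw": 87},
    {"ax": 0, "ay": 0, "az": 7.2, "dx": 0, "dy": 0, "dz": 0, "claw": 87},
    {"ax": 0, "ay": 0, "az": 0, "dx": -16.4, "dy": 33.3, "dz": 14.5, "claw": 87},
    {"ax": 0, "ay": 0, "az": 0, "dx": -16.4, "dy": 33.3, "dz": 14.5, "claw": 87},
    {"ax": 0, "ay": 0, "az": 0, "dx": -16.4, "dy": 33.3, "dz": 14.5, "claw": 87},
    {"ax": 0, "ay": 0, "az": 0, "dx": -16.4, "dy": 33.3, "dz": 14.5, "claw": 87},
    {"ax": 0, "ay": 0, "az": 0, "dx": -16.4, "dy": 33.3, "dz": 14.5, "claw": 87},
    {"ax": 0, "ay": 0, "az": 0, "dx": -16.4, "dy": 33.3, "dz": 14.5, "claw": 87},
    {"ax": 0, "ay": 0, "az": 0, "dx": -16.4, "dy": 33.3, "dz": 14.5, "claw": 87},
    {"ax": 0, "ay": 0, "az": 0, "dx": -16.4, "dy": 33.3, "dz": 14.5, "claw": 87},
    {"ax": 0, "ay": 0, "az": 0, "dx": 0, "dy": 0, "dz": 0, "claw": 87},
    {"ax": 0, "ay": 0, "az": 0, "dx": 0, "dy": 0, "dz": 0, "claw": 87},
  ],
)

```text
time_s: 1.65
tcp_pos: [0.4517, -0.3222, 0.1201]
ee_rot: [[-0.984, 0.178, -0.001], [0.178, 0.984, 0.0], [0.001, 0.0, -1.0]]
wrist_force: [0.3, 0.6, 0.1]
gripper_width: 0.999
gripper_force: 0.0
```

```bash
python3 plan.py 450.7 -322.5 18 169.7; python3 - <<'E'
from station import *
import cv2
c=capture("wrist");cv2.imwrite("pics/w2.png",c["frame"])
E
```

```text
t 1.65 p [ 451.7 -322.2  120.1] psi 169.8 tilt [-0.0013  0.0003] J6 -81.5 w 86.9 gf 0.0
az 0.1 then dx 0.9 dy -0.5 dz 102.1
```

View pics/w2.png

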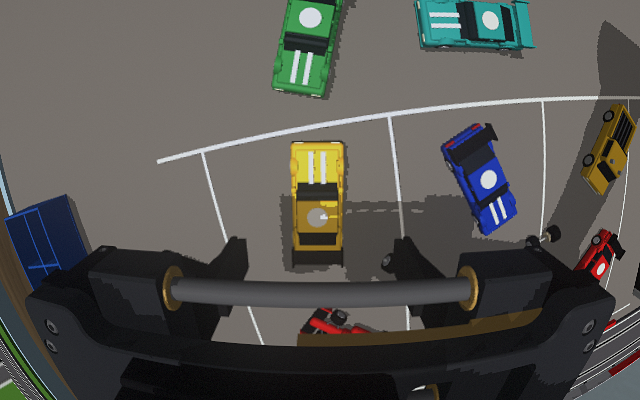

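The wrist view shows the yellow coupe at (318,205), centred between the fingertips at x≈240 and 400. I descend and grip.

Emit:
play_rows(
  steps=[
    {"ax": 0, "ay": 0, "az": 0, "dx": 0.9, "dy": -0.5, "dz": 20, "claw": 87},
    {"ax": 0, "ay": 0, "az": 0, "dx": 0, "dy": 0, "dz": 20, "claw": 87},
    {"ax": 0, "ay": 0, "az": 0, "dx": 0, "dy": 0, "dz": 20, "claw": 87},
    {"ax": 0, "ay": 0, "az": 0, "dx": 0, "dy": 0, "dz": 20, "claw": 87},
    {"ax": 0, "ay": 0, "az": 0, "dx": 0, "dy": 0, "dz": 12, "claw": 87},
    {"ax": 0, "ay": 0, "az": 0, "dx": 0, "dy": 0, "dz": 7, "claw": 87},
    {"ax": 0, "ay": 0, "az": 0, "dx": 0, "dy": 0, "dz": 3, "claw": 70},
    {"ax": 0, "ay": 0, "az": 0, "dx": 0, "dy": 0, "dz": 0, "claw": 50},
    {"ax": 0, "ay": 0, "az": 0, "dx": 0, "dy": 0, "dz": 0, "claw": 46},
    {"ax": 0, "ay": 0, "az": 0, "dx": 0, "dy": 0, "dz": 0, "claw": 38},
    {"ax": 0, "ay": 0, "az": 0, "dx": 0, "dy": 0, "dz": 0, "claw": 38},
    {"ax": 0, "ay": 0, "az": 0, "dx": 0, "dy": 0, "dz": 0, "claw": 38},
    {"ax": 0, "ay": 0, "az": 0, "dx": 0, "dy": 0, "dz": 0, "claw": 38},
    {"ax": 0, "ay": 0, "az": 0, "dx": 0, "dy": 0, "dz": 0, "claw": 38},
  ],
)

```text
time_s: 3.1
tcp_pos: [0.4507, -0.3233, 0.0188]
ee_rot: [[-0.984, 0.179, 0.0], [0.179, 0.984, -0.0], [-0.0, -0.0, -1.0]]
wrist_force: [-0.4, -0.9, 1.9]
gripper_width: 0.503
gripper_force: 30.0
```

```bash
python3 plan.py 557.5 246 150 278; python3 -c "
from station import *
print(sense()['joints'])"
```

```text
t 3.1 p [ 450.7 -323.3   18.8] psi 169.7 tilt [ 0.0004 -0.0002] J6 -81.4 w 43.8 gf 30.000463128089905
az -108.3 then dx -548.9 dy -185.0 dz -131.2
[-1.89092673e+01  2.97959257e+01 -2.38102011e+01  1.05174929e-02
 -3.63682214e+01 -8.14284045e+01]
```

Yellow is gripped (43.8 mm, 30 N). I lift, then turn.

Emit:
play_rows(
  steps=[
    {"ax": 0, "ay": 0, "az": 0, "dx": 0, "dy": 0, "dz": -11, "claw": 38},
    {"ax": 0, "ay": 0, "az": 0, "dx": 0, "dy": 0, "dz": -30, "claw": 38},
    {"ax": 0, "ay": 0, "az": 0, "dx": 0, "dy": 0, "dz": -30, "claw": 38},
    {"ax": 0, "ay": 0, "az": 0, "dx": 0, "dy": 0, "dz": -30, "claw": 38},
    {"ax": 0, "ay": 0, "az": 0, "dx": 0, "dy": 0, "dz": -30, "claw": 38},
    {"ax": 0, "ay": 0, "az": -8.3, "dx": 0, "dy": 0, "dz": 0, "claw": 38},
    {"ax": 0, "ay": 0, "az": -8.3, "dx": 0, "dy": 0, "dz": 0, "claw": 38},
    {"ax": 0, "ay": 0, "az": -8.3, "dx": 0, "dy": 0, "dz": 0, "claw": 38},
    {"ax": 0, "ay": 0, "az": -8.3, "dx": 0, "dy": 0, "dz": 0, "claw": 38},
    {"ax": 0, "ay": 0, "az": -8.3, "dx": 0, "dy": 0, "dz": 0, "claw": 38},
    {"ax": 0, "ay": 0, "az": -8.3, "dx": 0, "dy": 0, "dz": 0, "claw": 38},
    {"ax": 0, "ay": 0, "az": -8.3, "dx": 0, "dy": 0, "dz": 0, "claw": 38},
    {"ax": 0, "ay": 0, "az": -8.3, "dx": 0, "dy": 0, "dz": 0, "claw": 38},
    {"ax": 0, "ay": 0, "az": -8.3, "dx": 0, "dy": 0, "dz": 0, "claw": 38},
    {"ax": 0, "ay": 0, "az": -8.3, "dx": 0, "dy": 0, "dz": 0, "claw": 38},
    {"ax": 0, "ay": 0, "az": -8.3, "dx": 0, "dy": 0, "dz": 0, "claw": 38},
    {"ax": 0, "ay": 0, "az": -8.3, "dx": 0, "dy": 0, "dz": 0, "claw": 38},
    {"ax": 0, "ay": 0, "az": -8.3, "dx": 0, "dy": 0, "dz": 0, "claw": 38},
    {"ax": 0, "ay": 0, "az": 0, "dx": 0, "dy": 0, "dz": 0, "claw": 38},
  ],
)

```text
time_s: 5.0
tcp_pos: [0.4503, -0.3231, 0.1499]
ee_rot: [[0.131, -0.991, 0.0], [-0.991, -0.131, 0.0], [-0.0, -0.0, -1.0]]
wrist_force: [-0.2, -0.7, -0.1]
gripper_width: 0.5
gripper_force: 30.0
```

```bash
python3 plan.py 557.5 246 150 278
```

```text
t 5.0 p [ 450.3 -323.1  149.9] psi 277.5 tilt [0.0001 0.0002] J6 26.5 w 43.5 gf 29.99803215265274
az -0.5 then dx -548.6 dy -185.4 dz -0.1
```

Emit:
play_rows(
  steps=[
    {"ax": 0, "ay": 0, "az": -0.5, "dx": 0, "dy": 0, "dz": 0, "claw": 38},
    {"ax": 0, "ay": 0, "az": 0, "dx": -16.0, "dy": -5.4, "dz": 0, "claw": 38},
    {"ax": 0, "ay": 0, "az": 0, "dx": -33.3, "dy": -11.25, "dz": 0, "claw": 38},
    {"ax": 0, "ay": 0, "az": 0, "dx": -33.3, "dy": -11.25, "dz": 0, "claw": 38},
    {"ax": 0, "ay": 0, "az": 0, "dx": -33.3, "dy": -11.25, "dz": 0, "claw": 38},
    {"ax": 0, "ay": 0, "az": 0, "dx": -33.3, "dy": -11.25, "dz": 0, "claw": 38},
    {"ax": 0, "ay": 0, "az": 0, "dx": -33.3, "dy": -11.25, "dz": 0, "claw": 38},
    {"ax": 0, "ay": 0, "az": 0, "dx": -33.3, "dy": -11.25, "dz": 0, "claw": 38},
    {"ax": 0, "ay": 0, "az": 0, "dx": -33.3, "dy": -11.25, "dz": 0, "claw": 38},
    {"ax": 0, "ay": 0, "az": 0, "dx": -33.3, "dy": -11.25, "dz": 0, "claw": 38},
    {"ax": 0, "ay": 0, "az": 0, "dx": -33.3, "dy": -11.25, "dz": 0, "claw": 38},
    {"ax": 0, "ay": 0, "az": 0, "dx": -33.3, "dy": -11.25, "dz": 0, "claw": 38},
    {"ax": 0, "ay": 0, "az": 0, "dx": -33.3, "dy": -11.25, "dz": 0, "claw": 38},
    {"ax": 0, "ay": 0, "az": 0, "dx": -33.3, "dy": -11.25, "dz": 0, "claw": 38},
    {"ax": 0, "ay": 0, "az": 0, "dx": -33.3, "dy": -11.25, "dz": 0, "claw": 38},
    {"ax": 0, "ay": 0, "az": 0, "dx": -33.3, "dy": -11.25, "dz": 0, "claw": 38},
    {"ax": 0, "ay": 0, "az": 0, "dx": -33.3, "dy": -11.25, "dz": 0, "claw": 38},
    {"ax": 0, "ay": 0, "az": 0, "dx": -33.3, "dy": -11.25, "dz": 0, "claw": 38},
    {"ax": 0, "ay": 0, "az": 0, "dx": 0, "dy": 0, "dz": 0, "claw": 38},
    {"ax": 0, "ay": 0, "az": 0, "dx": 0, "dy": 0, "dz": 0, "claw": 38},
  ],
)

```text
time_s: 7.0
tcp_pos: [0.5567, 0.2467, 0.1491]
ee_rot: [[0.14, -0.99, -0.001], [-0.99, -0.14, -0.0], [0.0, 0.001, -1.0]]
wrist_force: [-1.1, -0.0, -0.7]
gripper_width: 0.502
gripper_force: 30.0
```

```bash
python3 plan.py 557.5 246 32 278; python3 - <<'E'
from station import *
import cv2
c=capture("wrist");cv2.imwrite("pics/w3.png",c["frame"])
E
```

```text
t 7.0 p [556.7 246.7 149.1] psi 278.0 tilt [-0.001  -0.0005] J6 -31.1 w 43.7 gf 29.999663829803467
az 0.0 then dx 0.8 dy -0.7 dz 117.1
```

View pics/w3.png

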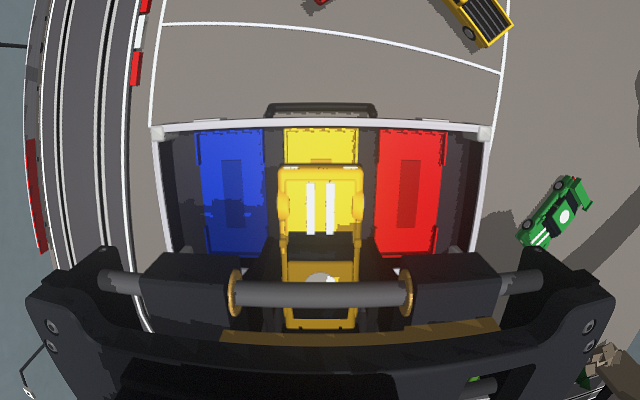

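The wrist view shows the yellow coupe at x≈321, centred over the yellow tray (also x≈321), with blue to the left and red to the right. I lower it.

Emit:
play_rows(
  steps=[
    {"ax": 0, "ay": 0, "az": 0, "dx": 0.8, "dy": -0.7, "dz": 17, "claw": 38},
    {"ax": 0, "ay": 0, "az": 0, "dx": 0, "dy": 0, "dz": 20, "claw": 38},
    {"ax": 0, "ay": 0, "az": 0, "dx": 0, "dy": 0, "dz": 20, "claw": 38},
    {"ax": 0, "ay": 0, "az": 0, "dx": 0, "dy": 0, "dz": 20, "claw": 38},
    {"ax": 0, "ay": 0, "az": 0, "dx": 0, "dy": 0, "dz": 20, "claw": 38},
    {"ax": 0, "ay": 0, "az": 0, "dx": 0, "dy": 0, "dz": 10, "claw": 38},
    {"ax": 0, "ay": 0, "az": 0, "dx": 0, "dy": 0, "dz": 5, "claw": 38},
    {"ax": 0, "ay": 0, "az": 0, "dx": 0, "dy": 0, "dz": 2, "claw": 38},
    {"ax": 0, "ay": 0, "az": 0, "dx": 0, "dy": 0, "dz": 2, "claw": 38},
    {"ax": 0, "ay": 0, "az": 0, "dx": 0, "dy": 0, "dz": 0, "claw": 38},
  ],
)

```text
time_s: 8.05
tcp_pos: [0.5583, 0.2456, 0.0342]
ee_rot: [[0.14, -0.99, 0.001], [-0.99, -0.14, 0.001], [-0.001, -0.001, -1.0]]
wrist_force: [0.4, 0.7, -0.5]
gripper_width: 0.504
gripper_force: 30.0
```

Emit:
play_rows(
  steps=[
    {"ax": 0, "ay": 0, "az": 0, "dx": 0, "dy": 0, "dz": 1, "claw": 38},
    {"ax": 0, "ay": 0, "az": 0, "dx": 0, "dy": 0, "dz": 1, "claw": 38},
    {"ax": 0, "ay": 0, "az": 0, "dx": 0, "dy": 0, "dz": 0.5, "claw": 38},
    {"ax": 0, "ay": 0, "az": 0, "dx": 0, "dy": 0, "dz": 0, "claw": 38},
    {"ax": 0, "ay": 0, "az": 0, "dx": 0, "dy": 0, "dz": 0, "claw": 38},
  ],
)

```text
time_s: 8.55
tcp_pos: [0.5582, 0.2457, 0.0318]
ee_rot: [[0.14, -0.99, 0.001], [-0.99, -0.14, 0.0], [-0.0, -0.001, -1.0]]
wrist_force: [-2.2, -0.4, 5.2]
gripper_width: 0.5
gripper_force: 30.0
```

Contact at 5 N. I release to 56 mm and rise.

Emit:
play_rows(
  steps=[
    {"ax": 0, "ay": 0, "az": 0, "dx": 0, "dy": 0, "dz": 0, "claw": 50},
    {"ax": 0, "ay": 0, "az": 0, "dx": 0, "dy": 0, "dz": 0, "claw": 60},
    {"ax": 0, "ay": 0, "az": 0, "dx": 0, "dy": 0, "dz": 0, "claw": 60},
    {"ax": 0, "ay": 0, "az": 0, "dx": 0, "dy": 0, "dz": 0, "claw": 60},
    {"ax": 0, "ay": 0, "az": 0, "dx": 0, "dy": 0, "dz": -5, "claw": 60},
    {"ax": 0, "ay": 0, "az": 0, "dx": 0, "dy": 0, "dz": -15, "claw": 60},
    {"ax": 0, "ay": 0, "az": 0, "dx": 0, "dy": 0, "dz": -25, "claw": 60},
    {"ax": 0, "ay": 0, "az": 0, "dx": 0, "dy": 0, "dz": -35, "claw": 60},
    {"ax": 0, "ay": 0, "az": 0, "dx": 0, "dy": 0, "dz": -38, "claw": 60},
    {"ax": 0, "ay": 0, "az": 0, "dx": 0, "dy": 0, "dz": 0, "claw": 60},
  ],
)

```text
time_s: 9.55
tcp_pos: [0.5612, 0.2473, 0.1558]
ee_rot: [[0.142, -0.99, 0.011], [-0.99, -0.141, 0.006], [-0.005, -0.012, -1.0]]
wrist_force: [0.3, 1.1, 0.4]
gripper_width: 0.687
gripper_force: 0.0
```

```bash
python3 plan.py 458.4 -167 120 203.9
```

```text
t 9.55 p [561.2 247.3 155.8] psi 278.1 tilt [0.0113 0.0064] J6 -30.9 w 59.7 gf 0.0
az 74.2 then dx 261.9 dy -337.1 dz 35.8
```

Emit:
play_rows(
  steps=[
    {"ax": 0, "ay": 0, "az": 8.25, "dx": 0, "dy": 0, "dz": 0, "claw": 60},
    {"ax": 0, "ay": 0, "az": 8.25, "dx": 0, "dy": 0, "dz": 0, "claw": 60},
    {"ax": 0, "ay": 0, "az": 8.25, "dx": 0, "dy": 0, "dz": 0, "claw": 60},
    {"ax": 0, "ay": 0, "az": 8.25, "dx": 0, "dy": 0, "dz": 0, "claw": 60},
    {"ax": 0, "ay": 0, "az": 8.25, "dx": 0, "dy": 0, "dz": 0, "claw": 60},
    {"ax": 0, "ay": 0, "az": 8.25, "dx": 0, "dy": 0, "dz": 0, "claw": 60},
    {"ax": 0, "ay": 0, "az": 8.25, "dx": 0, "dy": 0, "dz": 0, "claw": 60},
    {"ax": 0, "ay": 0, "az": 8.25, "dx": 0, "dy": 0, "dz": 0, "claw": 60},
    {"ax": 0, "ay": 0, "az": 8.2, "dx": 0, "dy": 0, "dz": 0, "claw": 60},
    {"ax": 0, "ay": 0, "az": 0, "dx": 26.2, "dy": -33.7, "dz": 3.6, "claw": 60},
    {"ax": 0, "ay": 0, "az": 0, "dx": 26.2, "dy": -33.7, "dz": 3.6, "claw": 60},
    {"ax": 0, "ay": 0, "az": 0, "dx": 26.2, "dy": -33.7, "dz": 3.6, "claw": 60},
    {"ax": 0, "ay": 0, "az": 0, "dx": 26.2, "dy": -33.7, "dz": 3.6, "claw": 60},
    {"ax": 0, "ay": 0, "az": 0, "dx": 26.2, "dy": -33.7, "dz": 3.6, "claw": 60},
    {"ax": 0, "ay": 0, "az": 0, "dx": 26.2, "dy": -33.7, "dz": 3.6, "claw": 60},
    {"ax": 0, "ay": 0, "az": 0, "dx": 26.2, "dy": -33.7, "dz": 3.6, "claw": 60},
    {"ax": 0, "ay": 0, "az": 0, "dx": 26.2, "dy": -33.7, "dz": 3.6, "claw": 87},
    {"ax": 0, "ay": 0, "az": 0, "dx": 26.2, "dy": -33.7, "dz": 3.6, "claw": 87},
    {"ax": 0, "ay": 0, "az": 0, "dx": 26.2, "dy": -33.7, "dz": 3.6, "claw": 87},
    {"ax": 0, "ay": 0, "az": 0, "dx": 0, "dy": 0, "dz": 0, "claw": 87},
  ],
)

```text
time_s: 11.55
tcp_pos: [0.4526, -0.1721, 0.1125]
ee_rot: [[-0.917, -0.399, -0.002], [-0.399, 0.917, 0.0], [0.002, 0.001, -1.0]]
wrist_force: [0.1, -0.2, -0.2]
gripper_width: 0.956
gripper_force: 0.0
```

```bash
python3 plan.py 458.4 -167 18.5 203.9; python3 - <<'E'
from station import *
from trays import *
c=capture("top");cv2.imwrite("pics/top1.png",c["frame"][60:310,60:500])
P=cloud(c);v,u=np.mgrid[:400,:640]
# yellow coupe in tray: above rims
m=(np.hypot(u-180,v-158)<30)&(P[...,2]>.028)&(P[...,2]<.052)&(c["range_z"]>.3)
n,l=cv2.connectedComponents(m.astype(np.uint8));m=l==l[150:166,172:190].max()
print(rect(P,m),P[m][:,2].max()); trays(c)
E
```

```text
t 11.55 p [ 452.6 -172.1  112.5] psi 203.5 tilt [-0.0018  0.0001] J6 -64.9 w 83.2 gf 0.0
az -0.4 then dx -7.4 dy 2.3 dz 94.0
(559.3, 244.5, 104.8, 44.6, -82.2, 1108) 0.051841308215549
tray red (473.7, 234.8, 136.8, 69.6, -81.7, 1979) [472.5 236.5  14.9]
tray yel (559.0, 247.1, 135.7, 69.9, -82.1, 1377) [553.9 240.6  24.6]
tray blu (644.8, 259.8, 136.0, 71.5, -81.5, 1887) [643.1 260.5  15.1]
walls (558.1, 243.1, 313.3, 156.0, 8.2, 2717)
```

View pics/top1.png

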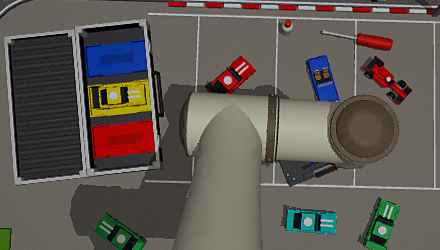

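The yellow coupe at (118,97) sits squarely in its tray, within about 3 mm. Next, grasp the blue coupe.

Emit:
play_rows(
  steps=[
    {"ax": 0, "ay": 0, "az": -0.4, "dx": -7.4, "dy": 2.3, "dz": 0, "claw": 87},
    {"ax": 0, "ay": 0, "az": 0, "dx": 0, "dy": 0, "dz": 20, "claw": 87},
    {"ax": 0, "ay": 0, "az": 0, "dx": 0, "dy": 0, "dz": 20, "claw": 87},
    {"ax": 0, "ay": 0, "az": 0, "dx": 0, "dy": 0, "dz": 20, "claw": 87},
    {"ax": 0, "ay": 0, "az": 0, "dx": 0, "dy": 0, "dz": 15, "claw": 87},
    {"ax": 0, "ay": 0, "az": 0, "dx": 0, "dy": 0, "dz": 10, "claw": 87},
    {"ax": 0, "ay": 0, "az": 0, "dx": 0, "dy": 0, "dz": 6, "claw": 87},
    {"ax": 0, "ay": 0, "az": 0, "dx": 0, "dy": 0, "dz": 3, "claw": 70},
    {"ax": 0, "ay": 0, "az": 0, "dx": 0, "dy": 0, "dz": 0, "claw": 50},
    {"ax": 0, "ay": 0, "az": 0, "dx": 0, "dy": 0, "dz": 0, "claw": 46},
    {"ax": 0, "ay": 0, "az": 0, "dx": 0, "dy": 0, "dz": 0, "claw": 38},
    {"ax": 0, "ay": 0, "az": 0, "dx": 0, "dy": 0, "dz": 0, "claw": 38},
    {"ax": 0, "ay": 0, "az": 0, "dx": 0, "dy": 0, "dz": 0, "claw": 38},
    {"ax": 0, "ay": 0, "az": 0, "dx": 0, "dy": 0, "dz": 0, "claw": 38},
    {"ax": 0, "ay": 0, "az": 0, "dx": 0, "dy": 0, "dz": 0, "claw": 38},
  ],
)

```text
time_s: 13.1
tcp_pos: [0.4607, -0.1638, 0.0193]
ee_rot: [[-0.912, -0.411, 0.001], [-0.411, 0.912, -0.0], [-0.001, -0.0, -1.0]]
wrist_force: [0.8, -0.2, 2.3]
gripper_width: 0.5
gripper_force: 30.0
```

```bash
python3 plan.py 643.5 259 150 278
```

```text
t 13.1 p [ 460.7 -163.8   19.3] psi 204.3 tilt [ 0.0006 -0.0001] J6 -65.3 w 43.5 gf 29.999515414237976
az -73.7 then dx -393.2 dy -239.8 dz -130.7
```

Blue is gripped, with the car centre about +3.4 mm along tool x. I compensate for that at placement.

Emit:
play_rows(
  steps=[
    {"ax": 0, "ay": 0, "az": 0, "dx": 0, "dy": 0, "dz": -11, "claw": 38},
    {"ax": 0, "ay": 0, "az": 0, "dx": 0, "dy": 0, "dz": -30, "claw": 38},
    {"ax": 0, "ay": 0, "az": 0, "dx": 0, "dy": 0, "dz": -30, "claw": 38},
    {"ax": 0, "ay": 0, "az": 0, "dx": 0, "dy": 0, "dz": -30, "claw": 38},
    {"ax": 0, "ay": 0, "az": 0, "dx": 0, "dy": 0, "dz": -30, "claw": 38},
    {"ax": 0, "ay": 0, "az": -8.2, "dx": 0, "dy": 0, "dz": 0, "claw": 38},
    {"ax": 0, "ay": 0, "az": -8.2, "dx": 0, "dy": 0, "dz": 0, "claw": 38},
    {"ax": 0, "ay": 0, "az": -8.2, "dx": 0, "dy": 0, "dz": 0, "claw": 38},
    {"ax": 0, "ay": 0, "az": -8.2, "dx": 0, "dy": 0, "dz": 0, "claw": 38},
    {"ax": 0, "ay": 0, "az": -8.2, "dx": 0, "dy": 0, "dz": 0, "claw": 38},
    {"ax": 0, "ay": 0, "az": -8.2, "dx": 0, "dy": 0, "dz": 0, "claw": 38},
    {"ax": 0, "ay": 0, "az": -8.2, "dx": 0, "dy": 0, "dz": 0, "claw": 38},
    {"ax": 0, "ay": 0, "az": -8.2, "dx": 0, "dy": 0, "dz": 0, "claw": 38},
    {"ax": 0, "ay": 0, "az": -8.1, "dx": 0, "dy": 0, "dz": 0, "claw": 38},
    {"ax": 0, "ay": 0, "az": 0, "dx": 0, "dy": 0, "dz": 0, "claw": 38},
    {"ax": 0, "ay": 0, "az": 0, "dx": 0, "dy": 0, "dz": 0, "claw": 38},
  ],
)

```text
time_s: 14.7
tcp_pos: [0.4603, -0.1636, 0.1504]
ee_rot: [[0.135, -0.991, 0.0], [-0.991, -0.135, 0.0], [-0.0, -0.0, -1.0]]
wrist_force: [0.1, 0.5, -0.8]
gripper_width: 0.5
gripper_force: 30.0
```

```bash
python3 plan.py 643 262.5 150 278
```

```text
t 14.7 p [ 460.3 -163.6  150.4] psi 277.8 tilt [0.0002 0.0001] J6 8.3 w 43.5 gf 29.99909520149231
az -0.2 then dx -396.5 dy -240.3 dz 0.4
```

Emit:
play_rows(
  steps=[
    {"ax": 0, "ay": 0, "az": -0.2, "dx": 0, "dy": 0, "dz": 0.4, "claw": 38},
    {"ax": 0, "ay": 0, "az": 0, "dx": -28.3, "dy": -17.2, "dz": 0, "claw": 38},
    {"ax": 0, "ay": 0, "az": 0, "dx": -28.3, "dy": -17.2, "dz": 0, "claw": 38},
    {"ax": 0, "ay": 0, "az": 0, "dx": -28.3, "dy": -17.2, "dz": 0, "claw": 38},
    {"ax": 0, "ay": 0, "az": 0, "dx": -28.3, "dy": -17.2, "dz": 0, "claw": 38},
    {"ax": 0, "ay": 0, "az": 0, "dx": -28.3, "dy": -17.2, "dz": 0, "claw": 38},
    {"ax": 0, "ay": 0, "az": 0, "dx": -28.3, "dy": -17.2, "dz": 0, "claw": 38},
    {"ax": 0, "ay": 0, "az": 0, "dx": -28.3, "dy": -17.2, "dz": 0, "claw": 38},
    {"ax": 0, "ay": 0, "az": 0, "dx": -28.3, "dy": -17.2, "dz": 0, "claw": 38},
    {"ax": 0, "ay": 0, "az": 0, "dx": -28.3, "dy": -17.2, "dz": 0, "claw": 38},
    {"ax": 0, "ay": 0, "az": 0, "dx": -28.3, "dy": -17.2, "dz": 0, "claw": 38},
    {"ax": 0, "ay": 0, "az": 0, "dx": -28.3, "dy": -17.2, "dz": 0, "claw": 38},
    {"ax": 0, "ay": 0, "az": 0, "dx": -28.3, "dy": -17.2, "dz": 0, "claw": 38},
    {"ax": 0, "ay": 0, "az": 0, "dx": -28.3, "dy": -17.2, "dz": 0, "claw": 38},
    {"ax": 0, "ay": 0, "az": 0, "dx": -28.3, "dy": -17.2, "dz": 0, "claw": 38},
    {"ax": 0, "ay": 0, "az": 0, "dx": 0, "dy": 0, "dz": 0, "claw": 38},
    {"ax": 0, "ay": 0, "az": 0, "dx": 0, "dy": 0, "dz": 0, "claw": 38},
    {"ax": 0, "ay": 0, "az": 0, "dx": 0, "dy": 0, "dz": 0, "claw": 38},
  ],
)

```text
time_s: 16.5
tcp_pos: [0.6421, 0.2618, 0.1493]
ee_rot: [[0.141, -0.99, -0.001], [-0.99, -0.141, -0.001], [0.0, 0.001, -1.0]]
wrist_force: [0.2, 0.1, -0.8]
gripper_width: 0.498
gripper_force: 30.0
```

```bash
python3 plan.py 643 262.5 34 278; python3 - <<'E'
from station import *
import cv2
c=capture("wrist");cv2.imwrite("pics/w4.png",c["frame"])
E
```

```text
t 16.5 p [642.1 261.8 149.3] psi 278.1 tilt [-0.0011 -0.0007] J6 -27.4 w 43.3 gf 29.9992498755455
az 0.1 then dx -0.5 dy -1.0 dz 115.3
```

View pics/w4.png

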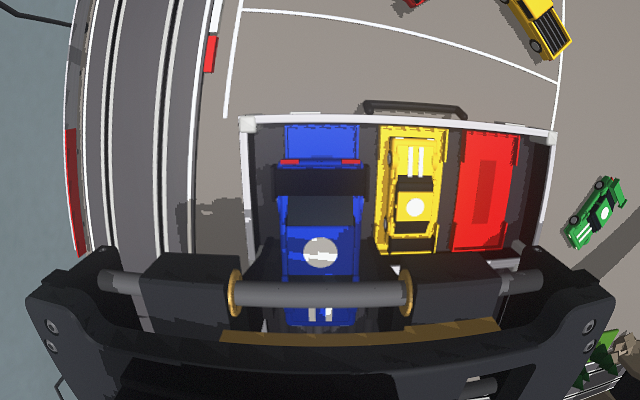

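The blue coupe at (320,250) is centred over the blue tray, and yellow is seated at (413,190). I lower it; contact should come at about 32.3.

Emit:
play_rows(
  steps=[
    {"ax": 0, "ay": 0, "az": 0, "dx": -0.5, "dy": -1.0, "dz": 18, "claw": 38},
    {"ax": 0, "ay": 0, "az": 0, "dx": 0, "dy": 0, "dz": 20, "claw": 38},
    {"ax": 0, "ay": 0, "az": 0, "dx": 0, "dy": 0, "dz": 20, "claw": 38},
    {"ax": 0, "ay": 0, "az": 0, "dx": 0, "dy": 0, "dz": 20, "claw": 38},
    {"ax": 0, "ay": 0, "az": 0, "dx": 0, "dy": 0, "dz": 20, "claw": 38},
    {"ax": 0, "ay": 0, "az": 0, "dx": 0, "dy": 0, "dz": 9, "claw": 38},
    {"ax": 0, "ay": 0, "az": 0, "dx": 0, "dy": 0, "dz": 5, "claw": 38},
    {"ax": 0, "ay": 0, "az": 0, "dx": 0, "dy": 0, "dz": 2, "claw": 38},
    {"ax": 0, "ay": 0, "az": 0, "dx": 0, "dy": 0, "dz": 1, "claw": 38},
    {"ax": 0, "ay": 0, "az": 0, "dx": 0, "dy": 0, "dz": 1, "claw": 38},
    {"ax": 0, "ay": 0, "az": 0, "dx": 0, "dy": 0, "dz": 0, "claw": 38},
    {"ax": 0, "ay": 0, "az": 0, "dx": 0, "dy": 0, "dz": 0, "claw": 38},
  ],
)

```text
time_s: 17.75
tcp_pos: [0.6437, 0.2635, 0.0341]
ee_rot: [[0.142, -0.99, 0.001], [-0.99, -0.142, 0.0], [-0.0, -0.001, -1.0]]
wrist_force: [0.2, -0.1, -0.4]
gripper_width: 0.503
gripper_force: 30.0
```

Emit:
play_rows(
  steps=[
    {"ax": 0, "ay": 0, "az": 0, "dx": 0, "dy": 0, "dz": 1, "claw": 38},
    {"ax": 0, "ay": 0, "az": 0, "dx": 0, "dy": 0, "dz": 0.8, "claw": 38},
    {"ax": 0, "ay": 0, "az": 0, "dx": 0, "dy": 0, "dz": 0.2, "claw": 38},
    {"ax": 0, "ay": 0, "az": 0, "dx": 0, "dy": 0, "dz": 0, "claw": 38},
  ],
)

```text
time_s: 18.15
tcp_pos: [0.6436, 0.2635, 0.0324]
ee_rot: [[0.142, -0.99, 0.0], [-0.99, -0.142, 0.0], [-0.0, -0.001, -1.0]]
wrist_force: [-1.6, 0.0, 4.7]
gripper_width: 0.502
gripper_force: 30.0
```

Emit:
play_rows(
  steps=[
    {"ax": 0, "ay": 0, "az": 0, "dx": 0, "dy": 0, "dz": 0, "claw": 50},
    {"ax": 0, "ay": 0, "az": 0, "dx": 0, "dy": 0, "dz": 0, "claw": 60},
    {"ax": 0, "ay": 0, "az": 0, "dx": 0, "dy": 0, "dz": 0, "claw": 60},
    {"ax": 0, "ay": 0, "az": 0, "dx": 0, "dy": 0, "dz": 0, "claw": 60},
    {"ax": 0, "ay": 0, "az": 0, "dx": 0, "dy": 0, "dz": -5, "claw": 60},
    {"ax": 0, "ay": 0, "az": 0, "dx": 0, "dy": 0, "dz": -15, "claw": 60},
    {"ax": 0, "ay": 0, "az": 0, "dx": 0, "dy": 0, "dz": -25, "claw": 60},
    {"ax": 0, "ay": 0, "az": 0, "dx": 0, "dy": 0, "dz": -35, "claw": 60},
    {"ax": 0, "ay": 0, "az": 0, "dx": 0, "dy": 0, "dz": -38, "claw": 60},
    {"ax": 0, "ay": 0, "az": 0, "dx": 0, "dy": 0, "dz": 0, "claw": 60},
    {"ax": 0, "ay": 0, "az": 0, "dx": 0, "dy": 0, "dz": 0, "claw": 60},
  ],
)

```text
time_s: 19.25
tcp_pos: [0.6441, 0.2638, 0.1526]
ee_rot: [[0.142, -0.99, 0.004], [-0.99, -0.142, 0.003], [-0.002, -0.004, -1.0]]
wrist_force: [-1.4, 0.8, -1.0]
gripper_width: 0.695
gripper_force: 0.0
```

```bash
python3 plan.py 604.4 15.9 120 315.6
```

```text
t 19.25 p [644.1 263.8 152.6] psi 278.2 tilt [0.0037 0.0028] J6 -27.4 w 60.4 gf 0.0
az -37.4 then dx 145.1 dy 204.9 dz 32.6
```

Emit:
play_rows(
  steps=[
    {"ax": 0, "ay": 0, "az": -7.5, "dx": 0, "dy": 0, "dz": 0, "claw": 60},
    {"ax": 0, "ay": 0, "az": -7.5, "dx": 0, "dy": 0, "dz": 0, "claw": 60},
    {"ax": 0, "ay": 0, "az": -7.5, "dx": 0, "dy": 0, "dz": 0, "claw": 60},
    {"ax": 0, "ay": 0, "az": -7.5, "dx": 0, "dy": 0, "dz": 0, "claw": 60},
    {"ax": 0, "ay": 0, "az": -7.4, "dx": 0, "dy": 0, "dz": 0, "claw": 60},
    {"ax": 0, "ay": 0, "az": 0, "dx": 18.1, "dy": 25.6, "dz": 4, "claw": 60},
    {"ax": 0, "ay": 0, "az": 0, "dx": 18.1, "dy": 25.6, "dz": 4, "claw": 60},
    {"ax": 0, "ay": 0, "az": 0, "dx": 18.1, "dy": 25.6, "dz": 4, "claw": 60},
    {"ax": 0, "ay": 0, "az": 0, "dx": 18.1, "dy": 25.6, "dz": 4, "claw": 60},
    {"ax": 0, "ay": 0, "az": 0, "dx": 18.1, "dy": 25.6, "dz": 4, "claw": 87},
    {"ax": 0, "ay": 0, "az": 0, "dx": 18.1, "dy": 25.6, "dz": 4, "claw": 87},
    {"ax": 0, "ay": 0, "az": 0, "dx": 18.1, "dy": 25.6, "dz": 4, "claw": 87},
    {"ax": 0, "ay": 0, "az": 0, "dx": 18.1, "dy": 25.6, "dz": 4, "claw": 87},
    {"ax": 0, "ay": 0, "az": 0, "dx": 0, "dy": 0, "dz": 0, "claw": 87},
    {"ax": 0, "ay": 0, "az": 0, "dx": 0, "dy": 0, "dz": 0, "claw": 87},
    {"ax": 0, "ay": 0, "az": 0, "dx": 0, "dy": 0, "dz": 0, "claw": 87},
  ],
)

```text
time_s: 20.85
tcp_pos: [0.6036, 0.0163, 0.1174]
ee_rot: [[0.714, -0.7, -0.0], [-0.7, -0.714, -0.0], [-0.0, 0.0, -1.0]]
wrist_force: [-0.2, -0.0, 0.2]
gripper_width: 0.994
gripper_force: 0.0
```

```bash
python3 plan.py 604.4 15.9 18.5 315.6
```

```text
t 20.85 p [603.6  16.3 117.4] psi 315.6 tilt [-0.0003 -0.0001] J6 28.7 w 86.5 gf 0.0
az -0.0 then dx 0.9 dy -0.3 dz 98.9
```

Emit:
play_rows(
  steps=[
    {"ax": 0, "ay": 0, "az": 0, "dx": 0.9, "dy": -0.3, "dz": 19, "claw": 87},
    {"ax": 0, "ay": 0, "az": 0, "dx": 0, "dy": 0, "dz": 20, "claw": 87},
    {"ax": 0, "ay": 0, "az": 0, "dx": 0, "dy": 0, "dz": 20, "claw": 87},
    {"ax": 0, "ay": 0, "az": 0, "dx": 0, "dy": 0, "dz": 20, "claw": 87},
    {"ax": 0, "ay": 0, "az": 0, "dx": 0, "dy": 0, "dz": 11, "claw": 87},
    {"ax": 0, "ay": 0, "az": 0, "dx": 0, "dy": 0, "dz": 6, "claw": 87},
    {"ax": 0, "ay": 0, "az": 0, "dx": 0, "dy": 0, "dz": 3, "claw": 70},
    {"ax": 0, "ay": 0, "az": 0, "dx": 0, "dy": 0, "dz": 0, "claw": 50},
    {"ax": 0, "ay": 0, "az": 0, "dx": 0, "dy": 0, "dz": 0, "claw": 46},
    {"ax": 0, "ay": 0, "az": 0, "dx": 0, "dy": 0, "dz": 0, "claw": 38},
    {"ax": 0, "ay": 0, "az": 0, "dx": 0, "dy": 0, "dz": 0, "claw": 38},
    {"ax": 0, "ay": 0, "az": 0, "dx": 0, "dy": 0, "dz": 0, "claw": 38},
    {"ax": 0, "ay": 0, "az": 0, "dx": 0, "dy": 0, "dz": 0, "claw": 38},
    {"ax": 0, "ay": 0, "az": 0, "dx": 0, "dy": 0, "dz": 0, "claw": 38},
  ],
)

```text
time_s: 22.25
tcp_pos: [0.6045, 0.0153, 0.0189]
ee_rot: [[0.714, -0.7, 0.0], [-0.7, -0.714, -0.0], [0.0, -0.0, -1.0]]
wrist_force: [-0.1, -0.5, 1.6]
gripper_width: 0.502
gripper_force: 30.0
```

```bash
python3 plan.py 472.5 235 150 278
```

```text
t 22.25 p [604.5  15.3  18.9] psi 315.6 tilt [ 0.0003 -0.    ] J6 28.8 w 43.7 gf 29.983648359775543
az 37.6 then dx -235.9 dy 100.1 dz -131.1
```

Emit:
play_rows(
  steps=[
    {"ax": 0, "ay": 0, "az": 0, "dx": 0, "dy": 0, "dz": -11, "claw": 38},
    {"ax": 0, "ay": 0, "az": 0, "dx": 0, "dy": 0, "dz": -30, "claw": 38},
    {"ax": 0, "ay": 0, "az": 0, "dx": 0, "dy": 0, "dz": -30, "claw": 38},
    {"ax": 0, "ay": 0, "az": 0, "dx": 0, "dy": 0, "dz": -30, "claw": 38},
    {"ax": 0, "ay": 0, "az": 0, "dx": 0, "dy": 0, "dz": -30, "claw": 38},
    {"ax": 0, "ay": 0, "az": 7.5, "dx": 0, "dy": 0, "dz": 0, "claw": 38},
    {"ax": 0, "ay": 0, "az": 7.5, "dx": 0, "dy": 0, "dz": 0, "claw": 38},
    {"ax": 0, "ay": 0, "az": 7.5, "dx": 0, "dy": 0, "dz": 0, "claw": 38},
    {"ax": 0, "ay": 0, "az": 7.5, "dx": 0, "dy": 0, "dz": 0, "claw": 38},
    {"ax": 0, "ay": 0, "az": 7.5, "dx": 0, "dy": 0, "dz": 0, "claw": 38},
    {"ax": 0, "ay": 0, "az": 0, "dx": -29.5, "dy": 12.5, "dz": 0, "claw": 38},
    {"ax": 0, "ay": 0, "az": 0, "dx": -29.5, "dy": 12.5, "dz": 0, "claw": 38},
    {"ax": 0, "ay": 0, "az": 0, "dx": -29.5, "dy": 12.5, "dz": 0, "claw": 38},
    {"ax": 0, "ay": 0, "az": 0, "dx": -29.5, "dy": 12.5, "dz": 0, "claw": 38},
    {"ax": 0, "ay": 0, "az": 0, "dx": -29.5, "dy": 12.5, "dz": 0, "claw": 38},
    {"ax": 0, "ay": 0, "az": 0, "dx": -29.5, "dy": 12.5, "dz": 0, "claw": 38},
    {"ax": 0, "ay": 0, "az": 0, "dx": -29.5, "dy": 12.5, "dz": 0, "claw": 38},
    {"ax": 0, "ay": 0, "az": 0, "dx": -29.5, "dy": 12.5, "dz": 0, "claw": 38},
    {"ax": 0, "ay": 0, "az": 0, "dx": 0, "dy": 0, "dz": 0, "claw": 38},
    {"ax": 0, "ay": 0, "az": 0, "dx": 0, "dy": 0, "dz": 0, "claw": 38},
  ],
)

```text
time_s: 24.25
tcp_pos: [0.4719, 0.2355, 0.1502]
ee_rot: [[0.142, -0.99, 0.0], [-0.99, -0.142, 0.0], [-0.0, -0.0, -1.0]]
wrist_force: [-0.1, 0.6, -0.3]
gripper_width: 0.502
gripper_force: 30.0
```

```bash
python3 plan.py 472.5 235 34 278; python3 - <<'E'
from station import *
import cv2
c=capture("wrist");cv2.imwrite("pics/w5.png",c["frame"])
E
```

```text
t 24.25 p [471.9 235.5 150.2] psi 278.2 tilt [0.0004 0.0004] J6 -36.0 w 43.7 gf 29.983079731464386
az 0.2 then dx 0.6 dy -0.5 dz 116.2
```

View pics/w5.png

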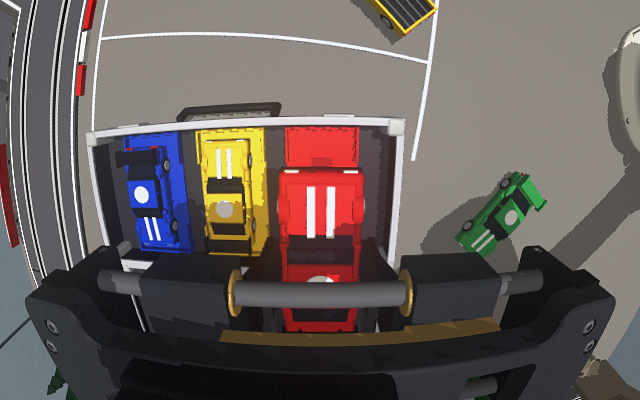

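The red coupe at (320,240) is centred over the red tray, with blue (148,195) and yellow (228,195) seated. I lower it.

Emit:
play_rows(
  steps=[
    {"ax": 0, "ay": 0, "az": 0, "dx": 0.6, "dy": -0.5, "dz": 19, "claw": 38},
    {"ax": 0, "ay": 0, "az": 0, "dx": 0, "dy": 0, "dz": 20, "claw": 38},
    {"ax": 0, "ay": 0, "az": 0, "dx": 0, "dy": 0, "dz": 20, "claw": 38},
    {"ax": 0, "ay": 0, "az": 0, "dx": 0, "dy": 0, "dz": 20, "claw": 38},
    {"ax": 0, "ay": 0, "az": 0, "dx": 0, "dy": 0, "dz": 20, "claw": 38},
    {"ax": 0, "ay": 0, "az": 0, "dx": 0, "dy": 0, "dz": 9, "claw": 38},
    {"ax": 0, "ay": 0, "az": 0, "dx": 0, "dy": 0, "dz": 5, "claw": 38},
    {"ax": 0, "ay": 0, "az": 0, "dx": 0, "dy": 0, "dz": 2, "claw": 38},
    {"ax": 0, "ay": 0, "az": 0, "dx": 0, "dy": 0, "dz": 1, "claw": 38},
    {"ax": 0, "ay": 0, "az": 0, "dx": 0, "dy": 0, "dz": 1, "claw": 38},
    {"ax": 0, "ay": 0, "az": 0, "dx": 0, "dy": 0, "dz": 0, "claw": 38},
    {"ax": 0, "ay": 0, "az": 0, "dx": 0, "dy": 0, "dz": 0, "claw": 38},
  ],
)

```text
time_s: 25.5
tcp_pos: [0.473, 0.2347, 0.0331]
ee_rot: [[0.14, -0.99, 0.001], [-0.99, -0.14, 0.001], [-0.0, -0.001, -1.0]]
wrist_force: [-0.0, -0.2, -1.2]
gripper_width: 0.5
gripper_force: 30.0
```

Emit:
play_rows(
  steps=[
    {"ax": 0, "ay": 0, "az": 0, "dx": 0, "dy": 0, "dz": 0.8, "claw": 38},
    {"ax": 0, "ay": 0, "az": 0, "dx": 0, "dy": 0, "dz": 0.6, "claw": 38},
    {"ax": 0, "ay": 0, "az": 0, "dx": 0, "dy": 0, "dz": 0, "claw": 38},
    {"ax": 0, "ay": 0, "az": 0, "dx": 0, "dy": 0, "dz": 0, "claw": 38},
  ],
)

```text
time_s: 25.9
tcp_pos: [0.473, 0.2346, 0.0319]
ee_rot: [[0.141, -0.99, 0.001], [-0.99, -0.141, 0.0], [-0.0, -0.001, -1.0]]
wrist_force: [-2.0, 0.3, 4.9]
gripper_width: 0.499
gripper_force: 30.0
```

Emit:
play_rows(
  steps=[
    {"ax": 0, "ay": 0, "az": 0, "dx": 0, "dy": 0, "dz": 0, "claw": 50},
    {"ax": 0, "ay": 0, "az": 0, "dx": 0, "dy": 0, "dz": 0, "claw": 60},
    {"ax": 0, "ay": 0, "az": 0, "dx": 0, "dy": 0, "dz": 0, "claw": 60},
    {"ax": 0, "ay": 0, "az": 0, "dx": 0, "dy": 0, "dz": 0, "claw": 60},
    {"ax": 0, "ay": 0, "az": 0, "dx": 0, "dy": 0, "dz": -5, "claw": 60},
    {"ax": 0, "ay": 0, "az": 0, "dx": 0, "dy": 0, "dz": -15, "claw": 60},
    {"ax": 0, "ay": 0, "az": 0, "dx": 0, "dy": 0, "dz": -25, "claw": 60},
    {"ax": 0, "ay": 0, "az": 0, "dx": 0, "dy": 0, "dz": -35, "claw": 60},
    {"ax": 0, "ay": 0, "az": 0, "dx": 0, "dy": 0, "dz": -40, "claw": 60},
    {"ax": 0, "ay": 0, "az": 0, "dx": 0, "dy": 0, "dz": -40, "claw": 60},
    {"ax": 0, "ay": 0, "az": 0, "dx": 40, "dy": 0, "dz": 0, "claw": 60},
    {"ax": 0, "ay": 0, "az": 0, "dx": 40, "dy": 0, "dz": 0, "claw": 60},
    {"ax": 0, "ay": 0, "az": 0, "dx": 40, "dy": 0, "dz": 0, "claw": 60},
    {"ax": 0, "ay": 0, "az": 0, "dx": 40, "dy": 0, "dz": 0, "claw": 60},
    {"ax": 0, "ay": 0, "az": 0, "dx": 40, "dy": 0, "dz": 0, "claw": 60},
    {"ax": 0, "ay": 0, "az": 0, "dx": 40, "dy": 0, "dz": 0, "claw": 60},
    {"ax": 0, "ay": 0, "az": 0, "dx": 40, "dy": 0, "dz": 0, "claw": 60},
    {"ax": 0, "ay": 0, "az": 0, "dx": 40, "dy": 0, "dz": 0, "claw": 60},
    {"ax": 0, "ay": 0, "az": 0, "dx": 40, "dy": 0, "dz": 0, "claw": 60},
    {"ax": 0, "ay": 0, "az": 0, "dx": 0, "dy": 0, "dz": 0, "claw": 60},
  ],
)

```text
time_s: 27.9
tcp_pos: [0.5234, -0.1256, 0.1913]
ee_rot: [[0.135, -0.991, 0.0], [-0.991, -0.135, -0.001], [0.001, 0.0, -1.0]]
wrist_force: [-0.4, 0.3, 0.6]
gripper_width: 0.692
gripper_force: 0.0
```

```bash
python3 - <<'E'
from station import *
from trays import *
c=capture("top");cv2.imwrite("pics/top2.png",c["frame"])
P=cloud(c);v,u=np.mgrid[:400,:640]
for k,(a,b) in dict(red=(184,199),yel=(180,158),blu=(175,119)).items():
    m=(np.hypot(u-a,v-b)<40)&(abs(v-b)<19)&(P[...,2]>.028)&(P[...,2]<.056)&(c["range_z"]>.3)&(u>148)&(u<212)
    n,l,st,_=cv2.connectedComponentsWithStats(m.astype(np.uint8));m=l==1+st[1:,4].argmax()
    print(k,rect(P,m),P[m][:,2].max())
trays(c)
E
```

```text
red (474.1, 235.5, 104.5, 44.4, -82.9, 1121) 0.052328414877500284
yel (558.8, 250.9, 91.7, 45.1, -81.7, 916) 0.05323025960478367
blu (644.5, 262.4, 97.6, 46.3, -82.5, 847) 0.047986893456310575
tray red (472.5, 240.0, 125.8, 68.8, -82.2, 1128) [469.8 233.3  25.7]
tray yel (538.8, 195.2, 246.5, 91.0, 77.8, 1026) [547.2 252.6  30.8]
tray blu (641.3, 276.3, 102.5, 71.7, -84.0, 952) [634.6 278.2  25.7]
walls (557.2, 246.9, 313.1, 149.2, 7.8, 3556)
```

View pics/top2.png

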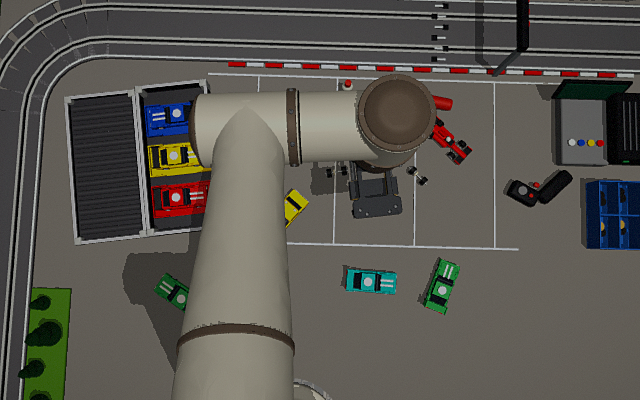

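```bash
python3 - <<'E'
from station import *
from trays import *
c=capture("scene");Q=cloud(c)
g=c["frame"];hs=cv2.cvtColor(g,cv2.COLOR_BGR2HSV)
for k,x,y in(("red",473.5,235),("yel",558.5,247),("blu",644,259.5)):
    a=np.radians(98);d=Q[...,:2]*1000-[x,y];al=d@[np.cos(a),np.sin(a)];ac=d@[np.sin(a),-np.cos(a)]
    m=(abs(al)<66)&(abs(ac)<33)&(Q[...,2]>.029)&(Q[...,2]<.06)
    r=m&(abs(al)<25)&(abs(ac)<12);print(k,rect(Q,m),"roof z",np.median(Q[r][:,2]).round(4))
cv2.imwrite("pics/sc.png",cv2.resize(g[130:350,80:540],None,fx=1.7,fy=1.7))
E
```

```text
red (473.9, 235.8, 105.1, 48.6, -82.2, 598) roof z 0.0409
yel (557.9, 252.7, 120.4, 48.5, -81.9, 701) roof z 0.0406
blu (643.8, 265.4, 120.2, 46.6, -81.8, 804) roof z 0.0406
```

View pics/sc.png

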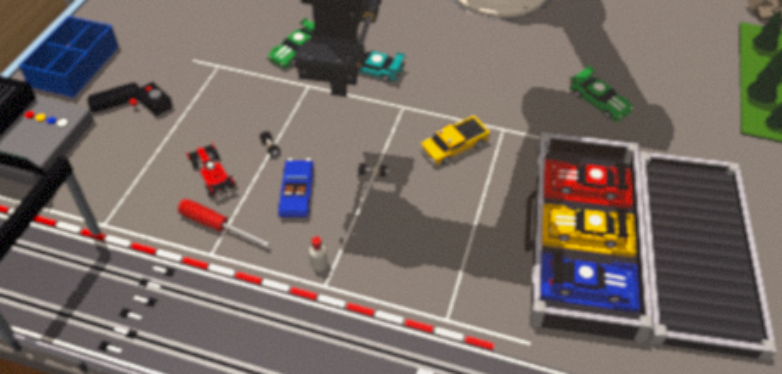

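All three coupes sit level in their trays (red (597,180), yellow (593,228), blue (590,280)), with equal roof heights. The visitors' cars still stand where they were. I hand in the job.

```bash
python3 -c "
from station import *
print(finish_job())"
```

```text
the job is handed in; nothing more can be done
None
```

I packed the red, yellow and blue coupes flat into their own trays, left the visitors' cars untouched, and handed the job in at about 28 s of the 80 s; the hand-in returned no verdict.

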